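# Wedge the dovetail lid onto the crimp-cap case

## Task

Close the wooden case: pick up the loose dark dovetail lid by its brass bar, lay it narrow end first in the wide mouth of the case's tapered way, and slide it in, feeling for the push, until it wedges tight by itself (a last push of about 15 N, never more than 25 N); then let go. Leave the other things on the table where they are.

Things in the scene. Friction and masses are not known exactly. Their poses are not given: they have to be found in the camera images.
- case: Light-wood case fixed to the table, 245 long (x), 132 wide, 42.5 high. Origin at table height on its centre line, 130 from the landing end, 115 from the closed end; x is the direction in which the lid slides in, z up. The lid runs on a flat floor 34 above the table: an open landing (x -130 to -35), then ledges beside an open well with a tin and caps.
- mouth (a point): Where the ways begin: case x = -35, y = 0, floor height (34 up); axes as the case. From here to the end wall (case x = 107, never reached) stand two undercut ways 8.5 high, dark wood at +y, brass strip at -y. At floor height each is 48.1 from the centre line here, and 0.08 nearer per unit of x; going up each leans inward 0.5 per unit of height.
- home (a point): Mean place of the lid's origin when wedged: case x = 31, y = 0, floor height; axes as the case. The brass strip is set by screws up to 1.4 either way in y, unknown, other each time, so the lid wedges anywhere up to 10 before or beyond this point: only the push tells. Before that it slides with 1 to 3 N; then the push rises steeply, within 1 to 2 mm. Tight squeeze about equals the push.
- lid: Loose dark-wood lid plate 120 long (x), 8 thick, 0.16 to 0.26 kg; origin centre of its underside; x points to its narrow end. A symmetric wedge from above: underside 76 wide at the narrow end, 95.2 at the wide end; long edges bevelled, top 4 narrower each side. With its origin 90 or more short of home it can be lowered between the ways from above. Self-locking: wedged, it stays when let go.
- bar (a point): Middle of the brass grip bar on the lid's middle, 19 above the lid's underside; axes as the lid. Bar 12 thick along x, 48 long along y, from the lid's top (8) to 30 above the underside.
- beaker: small clear beaker, 47 dia x 55; a bystander, not to be disturbed
- atomiser: slim atomiser with black cap, 18 dia x 80; a bystander, not to be disturbed
- funnel: small steel funnel standing mouth down, 57 dia x 56; a bystander, not to be disturbed
- label_roll: roll of blank labels lying flat, 64 dia x 26; a bystander, not to be disturbed
- gold_atomiser: slim atomiser with gold-coloured cap, 18 dia x 80; a bystander, not to be disturbed
Things that resemble listed ones, but are neither listed nor needed, are in the scene too. Of the things that look like the lid, the larger one is meant.

How it is judged:
By the outcome, as a careful person would: the job done as asked, in the order asked, and still so for the second after the job is handed in, with the robot touching nothing.
It also fails if it takes over 42 s, if anything falls off the work surface, if the arm or the gripper's body presses on something with over 40 N, if the wrist force passes 120 N, or if a joint passes its speed limit or range.

## Robot

A 6-joint arm with a two-finger parallel gripper is mounted at the origin on the work surface; the furniture and walls round the work are solid. World frame = base frame: x ahead of the robot, y to its left, z up, the work surface at z = 0. Lengths are in m, angles in rad, forces in N, time in s.
With the tool pointing down it reaches from about 0.2 to 0.875 m from the base axis. Payload 3.4 kg.
Tool frame: the origin (TCP) lies between the finger pads; the fingertips stand 25 mm ahead of it and the grasp point (between the pads) lies 6 mm ahead of it (r.nose_length is the z of the fingertips in the tool frame, in m); z points along the fingers, x is the direction in which the jaws open and shut, and the axes are right-handed (so a half turn about z gives the same grasp; the last joint's range is limited). The gripper opens to 94 mm and grips with 3 to 60 N. Pads are 16 mm wide; open, the fingers measure 119 mm over their backs; the gripper's body (75 mm by 177 mm) begins 78 mm behind the grasp point.
Start: joints at [1.114, 0.276, 1.505, -0, 1.361, -0.121], TCP at [0.189, 0.543, 0.23] pointing down, gripper open.
Joint ranges: [-2.89, 2.89], [-0.75, 2.08], [0.22, 2.7], [-1.18, 4.32], [0.11, 2.71], [-2.7, 2.7]. Speed limits (rad/s): [2.57, 2.57, 3.14, 3.14, 3.14, 3.14].

## Interface

Orientations are given as a unit quaternion [w, x, y, z].
In Python, from plant import r, gripper_to, inverse_kinematics, vision, models, telemetry gives the robot as it stands. Calls block until the motion is done:
- r.move_to(position, orientation): joint-space move of the TCP to a pose.
- r.move_l(position, rot=None, vel=0.15, guard=None): straight line of the TCP; rot=None keeps the orientation; vel is the mean speed in m/s. With guard (N) it stops when the force on the tool has changed by that much, and returns True; else False.
- r.movej(angles): joint-space move.
- gripper_to(opening, f_grip=None): finger opening in m; f_grip is the grip in N (None keeps the last); returns when the fingers have stopped.
- r.hold(seconds).
- inverse_kinematics(position, orientation): joint angles nearest the present ones, or None.
- vision.snapshot(name): name is "side" or "top" or "wrist"; returns the picture (400x640x3 uint8, red, green, blue); there is no depth.
- vision.get_calibration(name): a dict with "fx", "fy", "cx", "cy" (pixels), "position" and "orientation" of the camera in the world. Camera axes: x right, y down, z forward; pixel columns grow to the right and rows downward; lengths in m; the calibration is good to about 2 mm. A picture is of the moment at which its call begins: read the wrist's pose just before it. get_calibration takes no time and is no camera call; for the wrist camera it gives the pose at the moment of the call.
A pose or a line that the arm cannot do raises r.PlanningError and nothing moves.
- r.sign_off(): hands the job in, once; it reports no verdict.
Trained networks look in the newest picture that a camera, given by its name, has taken for a name from the list of things; names that differ only in an ending like _2 or _b are one class to them, and where a whole thing is asked for, a point or a joint stands for the part that bears it (a point fixed in the world has none). Each returns a list of dicts, best first, with "score" (0 to 1); they miss things now and then, are a little off and sometimes report something else, mostly with a low value. They report only what shows in the picture. A call takes as long as a camera call. They do not tell look-alikes from the thing itself.
- models.boxes_of(thing, camera): "at" ([x, y, z] in m, in world coordinates, good to about 4 mm: the middle of the surface that is visible of it).
- models.regions_of(thing, camera): "pixels" (400x640 bool, what is visible of it).
- models.mark_of(thing, camera): "at" ([x, y, z] in m, in world coordinates, good to about 4 mm: a listed point, or the origin of a listed thing).
Readings, each from a call of its own:
- telemetry.current_t(): time.
- telemetry.current_joints(): joint angles.
- telemetry.current_dq(): joint speeds.
- telemetry.current_joint_efforts(): joint torques, N m.
- telemetry.current_ee_pos(): TCP position.
- telemetry.current_tool_rot(): TCP orientation.
- telemetry.current_wrist_force(): force on the tool from outside, world axes, zero at the start.
- telemetry.current_torque(): the same for the moment, N m.
- telemetry.current_opening(): finger opening in m.
Only numpy, scipy, OpenCV 4.12 (cv2) and the standard library are available. Lean on these libraries where they do the work, as an engineer would, in place of code of your own. Each camera call takes 0.05 s, during which the arm holds its last target. There are 200 camera calls.

## Working session

There is one attempt and no reset: what is moved stays moved. The work goes in short steps, each a Python script; the robot and the scene stay as the last script left them, time stands still between calls to the robot, and variables do not carry over. Pictures are saved under pics/ and viewed, about 8 in all and at most 12, crops included, and the job is handed in when it is done.

```bash
mkdir -p pics; ls
python3 - <<'E'
from plant import r, vision, models, telemetry
import cv2, numpy as np
for c in ("top","side"):
    im=vision.snapshot(c); cv2.imwrite(f"pics/{c}1.png",im[:,:,::-1])
    k=vision.get_calibration(c); print(c,{a:np.round(b,3) for a,b in k.items()})
    for n in ("case","mouth","home","lid","bar"):
        print(n,[(round(d["score"],2),np.round(d["at"],3)) for d in models.mark_of(n,c)])
print(telemetry.current_t(), telemetry.current_tool_rot())
E
```

```text
pics
top {'fx': np.float64(367.175), 'fy': np.float64(367.175), 'cx': np.float64(316.162), 'cy': np.float64(197.827), 'position': array([ 0.205, -0.025,  1.347]), 'orientation': array([ 0.061, -0.696,  0.714, -0.04 ])}
case [(0.59, array([ 0.439,  0.106, -0.003]))]
mouth [(0.56, array([0.446, 0.065, 0.032]))]
home [(0.72, array([0.435, 0.131, 0.038]))]
lid [(0.88, array([ 0.439, -0.221,  0.002])), (0.72, array([0.259, 0.24 , 0.003]))]
bar [(0.73, array([0.262, 0.24 , 0.016])), (0.7, array([ 0.444, -0.221,  0.017])), (0.7, array([ 0.406,  0.358, -0.001]))]
side {'fx': np.float64(479.965), 'fy': np.float64(479.965), 'cx': np.float64(319.007), 'cy': np.float64(195.325), 'position': array([ 0.328, -1.111,  0.762]), 'orientation': array([-0.478,  0.877, -0.037,  0.015])}
case [(0.71, array([ 0.439,  0.105, -0.001]))]
mouth [(0.78, array([0.444, 0.069, 0.036])), (0.2, array([ 0.554, -0.416, -0.003]))]
home [(0.56, array([0.439, 0.13 , 0.035]))]
lid [(0.84, array([ 0.438, -0.22 ,  0.002])), (0.84, array([ 0.264,  0.238, -0.005]))]
bar [(0.86, array([ 0.438, -0.218,  0.019])), (0.52, array([0.259, 0.237, 0.014]))]
0.6 [-4.07987607e-05  8.15327662e-01  5.78999824e-01  7.33099087e-05]
```

View pics/top1.png

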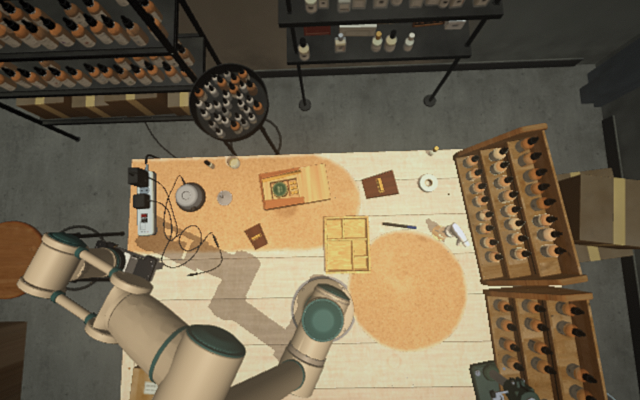

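View pics/side1.png

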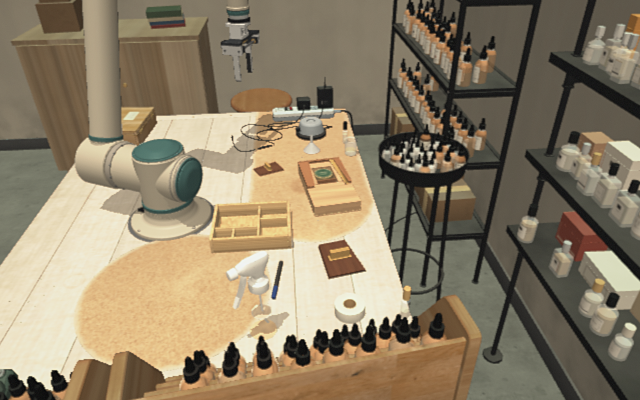

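The top view shows the case at about (295,187), with its landing to the right, which is world -y. The large lid is at (380,185) and the small look-alike at (256,236). I'll take close looks at both the case and the lid.

```bash
cat > h.py <<'E'
from plant import r, gripper_to, inverse_kinematics, vision, models, telemetry
import cv2, numpy as np
from scipy.spatial.transform import Rotation as R
def quat(yaw):  # tool down, tool x at yaw in world
    return np.array([0,np.cos(yaw/2),np.sin(yaw/2),0])
def snap(fn):
    k=vision.get_calibration("wrist"); im=vision.snapshot("wrist"); cv2.imwrite(fn,im[:,:,::-1]); return k,im
def Rc(k):
    return R.from_quat(np.roll(k["orientation"],-1)).as_matrix()
def ray(k,px,z):
    px=np.atleast_2d(px).astype(float)
    d=np.c_[(px[:,0]-k["cx"])/k["fx"],(px[:,1]-k["cy"])/k["fy"],np.ones(len(px))]@Rc(k).T
    p=k["position"]; return p+d*((z-p[2])/d[:,2])[:,None]
E
python3 - <<'E'
from h import *
import pickle
k=vision.get_calibration("wrist")
print(k["position"]-telemetry.current_ee_pos(), Rc(k)[:,2])
S={}
for nm,p in (("case",[0.40,0.06,0.36]),("lid",[0.40,-0.23,0.30])):
    r.move_to(p,quat(np.pi/2)); k,im=snap(f"pics/w_{nm}.png"); S[nm]=(k,im)
    print(nm,k["position"],Rc(k)[:,2].round(3),telemetry.current_t())
    for n in ("case","mouth","home","lid","bar"):
        print(n,[(round(d["score"],2),np.round(d["at"],4)) for d in models.mark_of(n,"wrist")])
pickle.dump(S,open("S.pkl","wb"))
print(telemetry.current_t(),telemetry.current_joints())
E
```

```text
[-0.07413871  0.02622536  0.1554509 ] [ 0.25811536 -0.08869694 -0.96203395]
case [0.32150163 0.06046825 0.51531972] [ 0.273  0.002 -0.962] 2.6083
case [(0.76, array([0.4364, 0.1012, 0.0023]))]
mouth [(0.95, array([0.4455, 0.0716, 0.0327]))]
home [(0.63, array([0.4334, 0.1315, 0.0367])), (0.63, array([0.4357, 0.0996, 0.0016]))]
lid [(0.98, array([0.262 , 0.2341, 0.0009])), (0.55, array([ 4.420e-01, -2.257e-01, -3.000e-04]))]
bar [(0.57, array([ 0.4389, -0.222 ,  0.0169])), (0.56, array([0.261 , 0.2394, 0.0148])), (0.24, array([ 4.38e-01,  9.93e-02, -1.00e-04]))]
lid [ 0.32162686 -0.22926981  0.4557045 ] [ 0.274  0.002 -0.962] 4.0417
case [(0.85, array([4.351e-01, 1.021e-01, 3.000e-04]))]
mouth [(0.69, array([0.4401, 0.0686, 0.0361]))]
home [(0.74, array([0.4331, 0.131 , 0.0352]))]
lid [(0.87, array([ 4.445e-01, -2.237e-01, -1.000e-04]))]
bar [(0.58, array([ 0.436 , -0.2236,  0.0155])), (0.21, array([0.4419, 0.0678, 0.0355]))]
4.2917 [-6.71052599e-01  6.70439539e-02  1.59716911e+00  1.30079120e-04
  1.47669517e+00 -2.24351629e+00]
```

View pics/w_case.png

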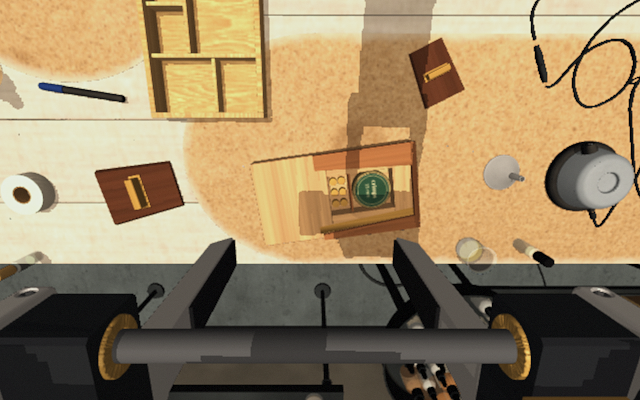

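View pics/w_lid.png

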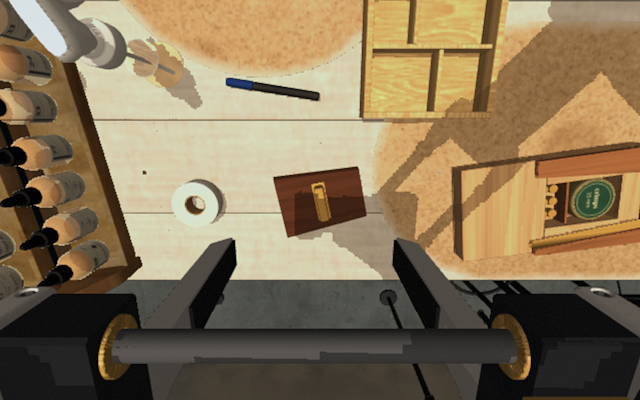

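Case image: landing corners are near (253,162) and (265,245). Lid image: the lid's left (wide) end spans (275,177)-(288,238), and its narrow end faces right, towards the case. Next I'll zoom in for the corners.

Run:
```python
import cv2,pickle
S=pickle.load(open("S.pkl","rb"))
a=S["case"][1][130:260,240:432,::-1]; b=S["lid"][1][155:250,262:382,::-1]
cv2.imwrite("pics/zc.png",cv2.resize(a,None,fx=4,fy=4,interpolation=cv2.INTER_CUBIC))
cv2.imwrite("pics/zl.png",cv2.resize(b,None,fx=6,fy=6,interpolation=cv2.INTER_CUBIC))
```

```text
(no output)
```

View pics/zc.png

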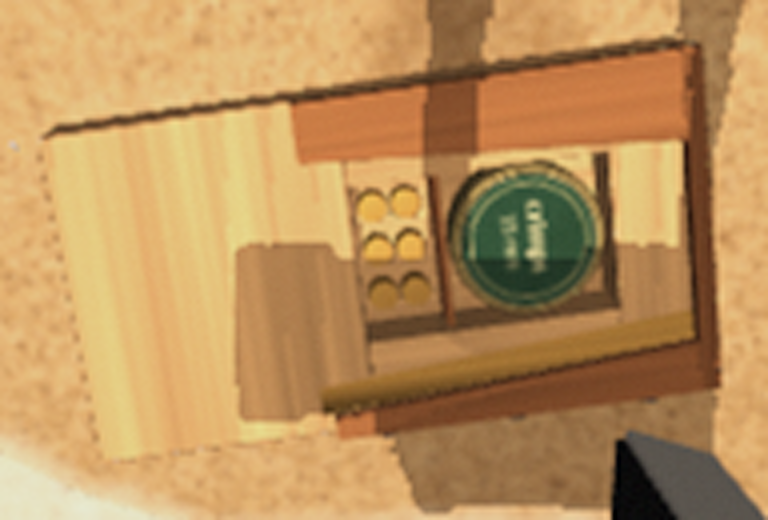

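View pics/zl.png

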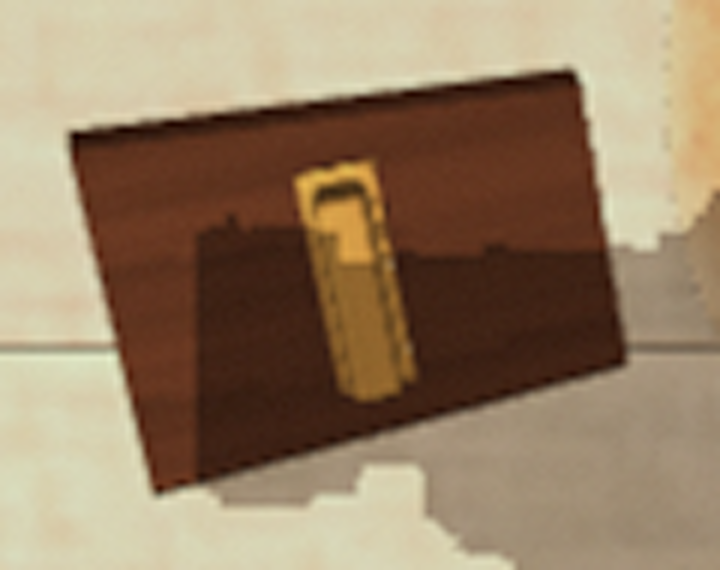

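```bash
cat > fit.py <<'E'
from h import *
from scipy.optimize import least_squares
def proj(k,P):
    q=(P-k["position"])@Rc(k); return np.c_[k["fx"]*q[:,0]/q[:,2]+k["cx"],k["fy"]*q[:,1]/q[:,2]+k["cy"]]
def world(p,P):
    c,s=np.cos(p[2]),np.sin(p[2]); P=np.asarray(P,float)
    return np.c_[p[0]+c*P[:,0]-s*P[:,1],p[1]+s*P[:,0]+c*P[:,1],P[:,2]]
def fit(k,P,px,p0):
    f=least_squares(lambda p:(proj(k,world(p,P))-px).ravel(),p0); return f.x,f.fun.reshape(-1,2)
E
python3 - <<'E'
from fit import *
import pickle
S=pickle.load(open("S.pkl","rb"))
o=np.array
P=o([[-130,66,34],[-130,-66,34],[115,66,42.5],[115,-66,42.5]])/1e3
px=o([[50,136],[107,460],[695,48],[718,387]])/4+[240,130]
c,e=fit(S["case"][0],P,px,[.44,.1,1.6]); print("case",c,e.round(1).tolist())
P=o([[-60,47.6,0],[-60,-47.6,0],[60,38,0],[60,-38,0]])/1e3
px=o([[70,133],[155,493],[575,70],[625,362]])/6+[262,155]
l,e=fit(S["lid"][0],P,px,[.44,-.22,1.6]); print("lid",l,e.round(1).tolist())
# cross-check of bar: top face corners
P=o([[-6,24,30],[6,24,30],[-6,-24,30],[6,-24,30]])/1e3
print((proj(S["lid"][0],world(l,P))-[262,155])*6)
# mouth brass corner check
print((proj(S["case"][0],world(c,o([[-35,-48.1+4.25,42.5],[-35,48.1-4.25,42.5]])/1e3))-[240,130])*4)
np.save("cl.npy",[c,l])
E
```

```text
case [0.44034294 0.10326469 1.71197638] [[-2.8, 0.1], [-1.2, 0.7], [2.5, -0.6], [1.3, 0.6]]
lid [ 0.44197391 -0.21801718  1.77644636] [[-0.3, -0.7], [0.5, 0.5], [-0.2, -0.6], [0.0, 0.9]]
[[311.29257032 207.24453211]
 [363.72649508 196.64416457]
 [353.40797004 405.71883154]
 [404.39698265 395.71115929]]
[[331.14991944 386.63750588]
 [299.79154146 163.6499726 ]]
```

Run:
```python
from fit import *
c,l=np.load("cl.npy")
b=world(l,[[0,0,0]])[0]
gripper_to(0.05)
r.move_to([b[0],b[1],0.09],quat(l[2]))
print(r.move_l([b[0],b[1],0.036],vel=0.08,guard=8), telemetry.current_ee_pos())
gripper_to(0.0,f_grip=35)
print("open",telemetry.current_opening(),telemetry.current_wrist_force())
r.move_l([b[0],b[1],0.13],vel=0.15)
print(telemetry.current_wrist_force(),telemetry.current_torque(),telemetry.current_opening())
p=world(c,[[-0.085,0,0]])[0]
r.move_to([p[0],p[1],0.13],quat(c[2]))
k,im=snap("pics/held.png")
print(telemetry.current_ee_pos(),telemetry.current_wrist_force(),telemetry.current_torque(),telemetry.current_t())
import pickle; pickle.dump((k,im),open("H.pkl","wb"))
```

```text
False [ 0.44237713 -0.21831111  0.03639718]
open 0.011707457484405296 [-0.13968547 -0.07957413  0.22797648]
[-0.09074399  0.00827999 -1.33520455] [ 0.02004222  0.00476577 -0.02204941] 0.01190084173818162
[0.45264    0.01808897 0.12971631] [ 0.06423635 -0.69339933 -1.43099948] [-0.03708648  0.07050554 -0.00876697] 9.25
```

View pics/held.png

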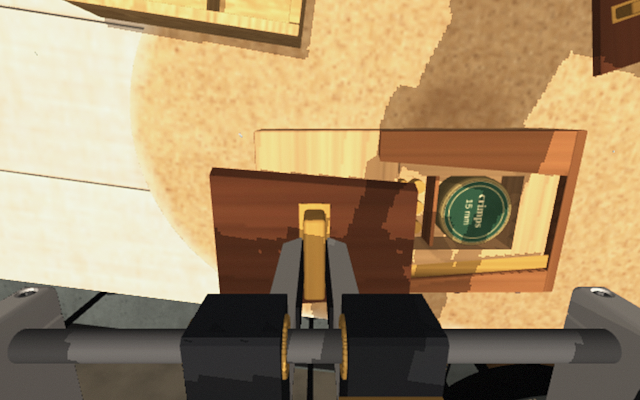

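The lid is held squarely and the narrow end points into the case. Lid corners are at (212,169) and (418,182). Case corners are at (256,131), (587,130) and (553,291). I'll check these against the model.

Run:
```python
from fit import *
import pickle
k,im=pickle.load(open("H.pkl","rb")); c,l=np.load("cl.npy"); o=np.array
P=o([[-130,66,34],[115,66,42.5],[115,-66,42.5],[-35,57,42.5],[-35,-43.85,42.5]])/1e3
print("case",proj(k,world(c,P)).round(1).tolist())
f,e=fit(k,P[:3],o([[256,131],[586,131],[553,291]]),c); print(f,e.round(1).tolist(), f-c)
t=telemetry.current_ee_pos(); z=t[2]-.0364
L=o([[-60,47.6,z],[60,38,z],[-60,43.6,z+.008],[60,34,z+.008]]); L[:,:2]/=1e3
print("lid",proj(k,world([t[0],t[1],c[2]],L)).round(1).tolist())
cv2.imwrite("pics/zh.png",cv2.resize(im[110:310,195:605,::-1],(800,390)))
```

```text
case [[255.4, 131.2], [588.4, 132.3], [552.0, 292.8], [382.6, 144.4], [375.3, 268.6]]
[0.43984226 0.10292284 1.71741909] [[-1.5, 0.4], [1.9, -0.4], [-0.6, 0.5]] [-0.00050067 -0.00034185  0.00544271]
lid [[212.5, 168.1], [412.6, 184.2], [208.9, 177.3], [416.0, 193.8]]
```

View pics/zh.png

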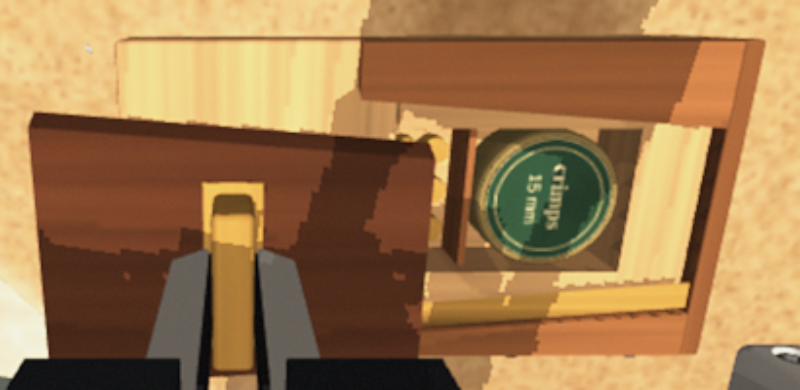

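```bash
cat > slide.py <<'E'
from fit import *
c=np.array([.4401,.1031,1.7147])
u=np.array([np.cos(c[2]),np.sin(c[2]),0]); v=np.array([-u[1],u[0],0])
def F(b):
    f=np.array(telemetry.current_wrist_force())-b
    return f@u,f@v,f[2]
def pos(x,y,z): return np.append(c[:2],0)+u*x+v*y+[0,0,z]
E
python3 - <<'E'
from slide import *
import json
b=np.array(telemetry.current_wrist_force()); tb=np.array(telemetry.current_torque())
r.move_l(pos(-.085,0,.085),rot=quat(c[2]),vel=.12)
b=np.array(telemetry.current_wrist_force()); tb=np.array(telemetry.current_torque())
print(r.move_l(pos(-.085,0,.066),vel=.03,guard=2.5))
z=telemetry.current_ee_pos()[2]; print("z",z,F(b))
r.move_l(pos(-.085,0,z),vel=.05); print(F(b))
x,y,yaw=-.085,0.,c[2]
while x<.003:
    x+=.008
    hit=r.move_l(pos(x,y,z),rot=quat(yaw),vel=.05,guard=8)
    f=F(b); t=(np.array(telemetry.current_torque())-tb)[2]
    print(round(x,4),round(y,5),round(yaw-c[2],4),np.round(f,2),round(t,3),hit,round(telemetry.current_t(),2))
    if hit: break
    y+=np.clip(.00025*f[1],-.001,.001) if abs(f[1])>.8 else 0
    z+=np.clip(.0002*(f[2]-1.5),-.0004,.0004)
json.dump([x,y,z,yaw,list(b),list(tb)],open("st.json","w"))
print(telemetry.current_t())
E
```

```text
True
z 0.06985959675025533 (np.float64(0.2693913784696889), np.float64(0.27850115861656033), np.float64(3.3000341692053854))
(np.float64(-0.41921226935884615), np.float64(1.2854299110504204), np.float64(2.5019966202220862))
-0.077 0.0 0.0 [ 1.11 -0.49  3.83] 0.032 False 10.85
-0.069 0.0 0.0 [ 0.81 -0.12 -0.05] -0.04 False 11.16
-0.061 0.0 0.0 [ 0.38  0.83 -0.38] 0.009 False 11.47
-0.053 0.00021 0.0 [2.38 0.91 2.27] -0.003 False 11.78
-0.045 0.00044 0.0 [2.4  0.67 3.44] -0.067 False 12.08
-0.037 0.00044 0.0 [ 1.82  0.43 -0.98] 0.047 False 12.39
-0.029 0.00044 0.0 [2.65 0.45 2.9 ] -0.021 False 12.7
-0.021 0.00044 0.0 [0.84 0.76 0.83] 0.009 False 13.01
-0.013 0.00044 0.0 [1.26 0.28 1.07] 0.001 False 13.32
-0.005 0.00044 0.0 [1.49 0.39 1.74] 0.025 False 13.62
0.003 0.00044 0.0 [1.64 0.64 2.09] 0.042 False 13.93
0.011 0.00044 0.0 [0.7  0.31 1.58] 0.033 False 14.24
14.2417
```

Run:
```python
from slide import *
import json
x,y,z,yaw,b,tb=json.load(open("st.json"))
r.hold(.2); print("raw",telemetry.current_wrist_force(), "old b",b)
b=np.array([0,0,-1.4])
def step(x,y,z,vel,guard):
    hit=r.move_l(pos(x,y,z),rot=quat(yaw),vel=vel,guard=guard); r.hold(.08)
    f=F(b); t=np.array(telemetry.current_torque())[2]; a=(np.array(telemetry.current_ee_pos())-np.append(c[:2],0))
    print(round(x,4),round(a@u,4),round(y,5),np.round(f,2),round(t,3),hit,round(telemetry.current_t(),2))
    return f
while x<.046:
    x+=.001
    f=step(x,y,z,.02,10)
    y+=np.clip(.00015*f[1],-.0004,.0004) if abs(f[1])>1 else 0
    z+=np.clip(.0001*(f[2]-1.5),-.0002,.0002)
    if -f[0]>4.5 or telemetry.current_t()>30: break
json.dump([x,y,z,yaw,list(b),list(tb)],open("st.json","w"))
```

```text
raw [-1.01396826  0.26508572 -0.61818951] old b [0.5090388594892888, -0.4746759434642762, -1.2057735502221183]
0.012 0.0119 0.00044 [-0.85 -0.13  0.36] 0.041 False 14.78
0.013 0.013 0.00044 [-0.33 -1.    0.96] 0.035 False 15.11
0.014 0.0141 0.00029 [ 0.18 -0.65  1.47] -0.011 False 15.44
0.015 0.0151 0.00029 [ 0.21 -0.53  1.53] -0.058 False 15.78
0.016 0.016 0.00029 [-0.78  0.67  1.96] -0.034 False 16.11
0.017 0.0171 0.00029 [-0.56 -0.45  2.77] 0.007 False 16.44
0.018 0.0181 0.00029 [ 0.94 -0.31  0.87] 0.036 False 16.77
0.019 0.019 0.00029 [-0.14 -1.1   0.33] 0.024 False 17.11
0.02 0.02 0.00012 [-0.43 -0.42  2.53] -0.007 False 17.44
0.021 0.0212 0.00012 [ 0.41 -1.21  1.3 ] 0.034 False 17.77
0.022 0.0221 -6e-05 [-0.13 -0.92  1.8 ] -0.092 False 18.11
0.023 0.0231 -6e-05 [-0.51 -0.31  1.05] 0.028 False 18.44
0.024 0.024 -6e-05 [-0.04  0.35  1.06] 0.036 False 18.77
0.025 0.025 -6e-05 [-1.4  -0.57  0.82] 0.01 False 19.11
0.026 0.0259 -6e-05 [-1.83 -0.04  3.03] -0.004 False 19.44
0.027 0.0266 -6e-05 [-3.87 -1.84  0.95] 0.065 False 19.77
0.028 0.0269 -0.00034 [-6.83 -0.73  0.87] -0.004 False 20.11
```

Run:
```python
from slide import *
import json
x,y,z,yaw,b,tb=json.load(open("st.json")); b=np.array(b)
def step(x):
    r.move_l(pos(x,y,z),rot=quat(yaw),vel=.02,guard=10)
    g=[]
    for _ in range(4): r.hold(.04); g.append(F(b))
    f=np.mean(g,0); a=np.array(telemetry.current_ee_pos())-np.append(c[:2],0)
    print(round(x,5),round(a@u,5),round(a@v,5),np.round(f,2),round(max(-np.array(g)[:,0]),1),round(telemetry.current_t(),2)); return f
f=step(x)
while -f[0]<14.6 and x<.045 and telemetry.current_t()<32:
    x+=min(.001,max(.0003,(15-(-f[0]))/3500)); f=step(x)
json.dump([x,y,z,yaw,list(b),list(tb)],open("st.json","w"))
```

```text
0.028 0.02686 -0.00028 [-6.91 -0.25  2.71] 7.7 20.52
0.029 0.02706 -0.00028 [-9.35 -0.25  2.95] 9.8 20.94
0.03 0.02723 -0.00027 [-12.64  -0.73   2.53] 13.6 21.36
0.03068 0.02729 -0.00025 [-14.6   -0.4    2.66] 15.3 21.77
0.03098 0.02729 -0.00027 [-15.73  -0.59   2.59] 16.2 22.19
```

Run:
```python
from slide import *
import json
x,y,z,yaw,b,tb=json.load(open("st.json")); b=np.array(b)
a=np.array(telemetry.current_ee_pos())-np.append(c[:2],0)
r.move_l(pos(a@u,a@v,a[2]),rot=quat(yaw),vel=.02); r.hold(.1); print("unloaded",F(b))
x1=a@u; z1=a[2]
gripper_to(.04); r.hold(.1); print("open",telemetry.current_opening(),telemetry.current_wrist_force())
r.move_l(pos(x1,0,z1+.06),vel=.1); r.move_l(pos(x1,0,.30),vel=.25)
r.move_l(pos(x1,0,.30)-np.array([.05,0,0]),vel=.2)
k,im=snap("pics/end.png"); 
P=np.array([[-60,47.6,34],[-60,-47.6,34],[60,34,42],[60,-34,42],[0,0,64]])/1e3; P[:,0]+=x1
print(proj(k,world(c,P)).round(1).tolist())
print([(round(d["score"],2),np.round(d["at"],4)) for d in models.mark_of("bar","wrist")],"expect",pos(x1,0,.053), telemetry.current_wrist_force(),telemetry.current_t())
```

```text
unloaded (np.float64(-5.200690216718054), np.float64(-0.5341036744709945), np.float64(2.085242268567238))
open 0.04009608739197218 [ 0.55866248 -0.40167299  0.08249805]
[[262.8, 178.1], [265.7, 245.2], [354.3, 189.6], [352.5, 238.3], [308.1, 219.6]]
[(0.57, array([0.259 , 0.236 , 0.0117]))] expect [0.43618621 0.13010929 0.053     ] [0.40609656 0.30034552 0.08529059] 25.4417
```

View pics/end.png

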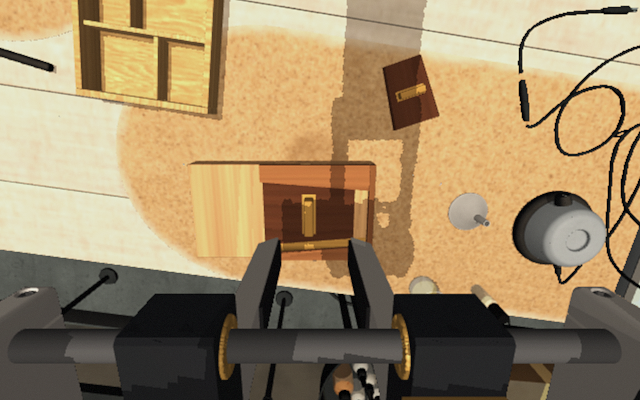

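The lid is seated in the ways, with its bar at (309,215) and its left end at x≈263 px. That matches the predicted wedged position (308,220 and 263). The neighbouring things are undisturbed, so I'm handing in.

```bash
python3 -c "
from plant import r
r.sign_off()"
```

```text
the job is handed in; nothing more can be done
```

The case is closed. I picked up the larger dark lid by its bar and laid it narrow end first in the mouth. Then I slid it in until it wedged, let go and handed the job in at about 25.5 s.

- **Push:** it slid in with little force. From about case x = 25 mm the push rose steeply to 15.7 N (highest reading 16.2 N), and the lid stopped at about x = 27.3 mm, 3.7 mm short of mean home and within the stated ±10 mm. I eased the push to about 5 N before opening the fingers.
- **Last picture:** the lid is seated between the ways with its bar within about 5 px of the predicted place. The nearby things look unmoved. The atomiser by the roll of labels, and the roll itself, were out of view, but the arm never went near them after the pick-up.
- **Checks that disagreed:**
    - The last network query for the bar reported only the small look-alike's bar, so the seating rests on the force readings and that picture.
    - My first fit of the case was up to about 3 px off at its ends; a closer view agreed with it to about 2 px.

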